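# Dial the laboratory balance to rest at zero

### The job

Weigh the sample jar that stands on the balance: turn only the dial until the red pointer comes to the centre, keep it inside the green zone for at least five seconds without the beam banging into its stops, then let go of the dial with the pointer at rest in the green zone. Do not touch the beam, pans or pointer, and leave the bowl and bottles where they stand.

Things in the scene. Friction and masses are not known exactly. Their poses are not given: they have to be found in the camera images.
- balance: grey dial balance fixed to the bench: case 340 (y) x 150 (x) x 66 mm high; apron in front 150 mm wide, 52 high, reaching 190 mm from the origin, carries the dial. Origin on the bench under the beam's pivot; x points away from the dial (dial side faces the robot), y along the beam to the left pan, z up. Pans' centres 110 mm either side of the middle; pointer and scale 236 mm high.
- tilt (a joint): tilt of the beam, rad. 0.15 = level, red pointer on the middle of the scale; 0 = resting on the left stop (left pan, with the jar, fully down), as at the start; 0.30 = on the right stop. Growing: right pan (-y side) goes down, pointer moves to -y. Green zone: 0.10 to 0.20.
- dial (a joint): angle of the dial, rad, positive clockwise from above, 0 at the start, range -0.2 to 1.5, stays where left (friction 0.04 N m). It moves a 30 g rider along the beam 15.5 mm per rad, to the right pan for positive: 0.00456 N m on the beam per rad, i.e. 0.81 rad/s2 of tilt acceleration per rad away from the balance point, which lies unknown between 0.25 and 1.15 (depends on the jar's mass).
- dial_grip (a point): where to put the TCP to grip the dial: on its vertical axis, 86 mm above the bench. The grip is a black upright bar on the black 78 mm disc: 58 mm long along this point's x, 14 mm thick along its y, 62 to 92 mm above the bench, white line on its top towards -x. Turns with the dial; at dial 0.5 its axes are the balance's, at 0 turned 0.5 rad anticlockwise. Grip from above, fingers closing along y.
- pointer_tip (a point): top of the red pointer head (5 mm wide along y), 134 mm above the pivot; moves along the balance's y by 134 mm per rad of tilt, to -y as tilt grows, 20 mm either way between the stops.
- zero_mark (a point): fixed: top edge of the white upright scale plate at the middle of its green zone (13.4 mm wide), 216 mm above the bench, 22 mm from the pivot towards the robot. The pointer head passes just above this edge. Black marks outside the green stand 13.5, 20 and 27 mm from the middle.
- beam: aluminium beam 236 mm long with red pointer, brass rider (right) and counterpoise (left), two 96 mm steel pans 135 mm above the bench, jar, brass weights. Origin at the pivot, 100 mm up, y to the left pan. Inertia with loads 0.0056 kg m2; damping 0.0003 N m s/rad, hardly any; weakly self-centring, 0.0021 N m/rad nominal (true 0.5 to 1.5 times): free swing 8 to 15 s. Not to be touched.
- sample: amber sample jar with white cap, 42 mm diameter, 62 mm high, about 60 g (true mass hidden), on the left pan; origin at the centre of its underside.
- bowl: bystander: white porcelain bowl, 110 mm across, 50 mm high; origin at the centre of its underside.
- dropper: bystander: amber dropper bottle with black bulb, 44 mm diameter, 119 mm high; origin at the centre of its underside.
- reagent: bystander: red-brown reagent bottle, 48 mm diameter, 105 mm high; origin at the centre of its underside.

How it is judged:
On the way:
1. the pointer stays inside the green zone for 5 s (value of joint tilt between 0.1 and 0.2 rad), for 5 s.
At the end, for the whole second after the job is handed in: the pointer is inside the green zone (tilt within 0.05 rad of level) and practically at rest (under 0.05 rad/s) with the dial let go; bowl and bottles are within 30 mm of where they stood (all of step 1 and velocity of joint tilt between -0.05 and 0.05 rad/s and distance of each of bowl, dropper, reagent from where it was at the start of the episode below 0.03 m); the robot touches nothing.
It fails at once if the beam, a pan, the pointer or what stands on the pans is touched by the robot (over 0.3 N) (contact force between any of the fingers, the arm and beam above 0.3 N).
It fails at once if the beam bangs into a stop (arrives there faster than 0.25 rad/s) ((value of joint tilt above 0.29 rad and velocity of joint tilt above 0.25 rad/s) or (value of joint tilt below 0.01 rad and velocity of joint tilt below -0.25 rad/s)).
It fails at once if the bowl or a bottle is pushed away or knocked over (distance of any of bowl, dropper, reagent from where it was at the start of the episode above 0.04 m or angle between any of dropper, reagent's own z axis and vertical above 0.5 rad).
It also fails if it takes over 61 s, if anything falls off the work surface, if the arm or the gripper's body presses on something with over 40 N, if the wrist force passes 120 N, or if a joint passes its speed limit or range.

### The arm

A 6-joint arm with a two-finger parallel gripper is mounted at the origin on the work surface. World frame = base frame: x ahead of the robot, y to its left, z up, the work surface at z = 0. Lengths are in m, angles in rad, forces in N, time in s.
With the tool pointing down it reaches from about 0.225 to 0.875 m from the base axis. Payload 3.4 kg.
Tool frame: the origin (TCP) lies between the finger pads, 19 mm behind the fingertips; this is the grasp point; z points along the fingers, x is the direction in which the jaws open and shut, and the axes are right-handed (so a half turn about z gives the same grasp; the last joint's range is limited). The gripper opens to 85 mm and grips with 20 to 120 N. Pads are 22 mm wide; open, the fingers measure 114 mm over their backs; the gripper's body (76 mm by 85 mm) begins 54 mm behind the grasp point. The pads swing forward as they close: fully open they stand 13 mm farther back than shut.
Start: joints at [-1.316, 0.276, 1.505, -0, 1.361, -0.121], TCP at [0.211, -0.535, 0.25] pointing down, gripper open.
Joint ranges: [-2.89, 2.89], [-0.75, 2.08], [0.22, 2.7], [-1.18, 4.32], [0.11, 2.71], [-2.7, 2.7]. Speed limits (rad/s): [2.57, 2.57, 3.14, 3.14, 3.14, 3.14].

### API

Orientations are given as a unit quaternion [w, x, y, z].
In Python, from rig import manip gives the robot as it stands.
- The arm moves only by the tool apply_moves, never from a script. Its argument "commands" is one flat list of numbers, 6 for each row, row after row: the shift along the tool's x, y, z normalised to -1 to 1, where 1 is 0.03 m, then the turn, a rotation vector about the tool's x, y, z normalised to -1 to 1, where 1 is 0.15 rad. A call has 1 to 20 rows; each row shifts and turns the commanded pose from where the row before left it, along the tool's axes as they then stand; what a row does not reach is not made up. A row lasts 1/10 s, in which the tool goes at most 50 mm and 8.59 degrees, less where a joint would pass 70% of its speed; a pose out of reach is approached as far as the arm can. A call with a number of a shift or a turn outside -1 to 1 is refused whole. A call with a gripper value outside its range is refused whole. "jaw" is the opening, from -1 (shut) to 1 (fully open), set as the call begins (left out, the last holds). The fingers move at their own pace and stop on an object; "newtons" is the grip in N (left out, the last holds). Time passes only in rows, so rows that do not move let the fingers close. It gives the time, the measured TCP pose, the force and the opening at its end, in the units of the state.
- manip.get_state(): the state, without advancing time (a new reading comes with each control period).
- manip.get_image(name): name is "scene" or "top" or "wrist"; returns a dict with "frame" (480x640x3 uint8, red, green, blue), "fx", "fy", "cx", "cy" (pixels), "k1" (the pictures are not rectified: a ray, as slopes to the right and down, at radius r is drawn at 1 + k1 r^2 times it, then the intrinsics apply), "extrinsics" (4x4, takes a point from camera to world coordinates); the wrist camera has in their place "mount" (4x4, takes a point from camera to tool coordinates, whose origin is the TCP and whose axes are the tool frame's). Camera axes: x right, y up, looking along -z (the intrinsics and any distortion apply to the point x, -y, -z); pixel columns grow to the right and rows downward; lengths in m; the calibration is good to about 2 mm. A picture is of the moment at which its call begins: read the wrist's pose just before it. There is no depth.
- manip.sign_off(): hands the job in, once; it reports no verdict.
The state is a dict: "clock": time; "qpos": joint angles; "qd": joint speeds; "effort": joint torques, N m; "position": TCP position; "ee_rot": TCP orientation; "contact_force": force on the tool from outside, world axes, zero at the start; "moment": the same for the moment, N m; "width": finger opening in m.
Only numpy, scipy, OpenCV 4.12 (cv2) and the standard library are available. Lean on these libraries where they do the work, as an engineer would, in place of code of your own. Each camera call takes 0.05 s, during which the arm holds its last target. There are 200 camera calls.

## Working session

There is one attempt and no reset: what is moved stays moved. The work goes in short steps, Python scripts to look and compute and a tool call to move; the robot and the scene stay as the last step left them, time stands still between calls to the robot, and variables do not carry over. Pictures are saved under pics/ and viewed, about 8 in all and at most 12, crops included, and the job is handed in when it is done.

Besides the shell and the picture viewer there is one more tool, called after ">>>" as name(argument=value, ...), one argument or row to a line, values as JSON. apply_moves: Moves the arm, as the interface text tells. Scaled input: -1 to 1 covers 0.03 m each way for a shift and 0.15 rad each way for a turn. Its arguments: {"type":"object","properties":{"commands":{"type":"array"},"jaw":{"type":"number"},"newtons":{"type":"number"}},"required":["commands"]}

```bash
mkdir -p pics
cat > h.py <<'E'
import numpy as np, cv2
from rig import manip
def save(n,f): cv2.imwrite(f'pics/{n}.png',cv2.cvtColor(f,cv2.COLOR_RGB2BGR))
def proj(d,P,T=None):
    T=np.array(d['extrinsics']) if T is None else T
    p=(np.atleast_2d(P)-T[:3,3])@T[:3,:3]; s=np.c_[p[:,0]/-p[:,2],-p[:,1]/-p[:,2]]
    s=s*(1+d['k1']*(s**2).sum(1))[:,None]
    return s*[d['fx'],d['fy']]+[d['cx'],d['cy']]
def ray(d,uv,T=None):
    T=np.array(d['extrinsics']) if T is None else T
    K=np.array([[d['fx'],0,d['cx']],[0,d['fy'],d['cy']],[0,0,1.]])
    n=cv2.undistortPoints(np.array(uv,float).reshape(-1,1,2),K,np.array([d['k1'],0,0,0.])).reshape(-1,2)
    v=np.c_[n[:,0],-n[:,1],-np.ones(len(n))]@T[:3,:3].T
    return T[:3,3],v
def onz(d,uv,z,T=None):
    o,v=ray(d,uv,T); return o+v*((z-o[2])/v[:,2])[:,None]
E
python3 - <<'E'
from h import *
print(manip.get_state())
for n in ('top','scene'):
    d=manip.get_image(n); save(n+'0',d['frame'])
    print(n,{k:d[k] for k in d if k!='frame'})
E
```

```text
{'clock': 0.0, 'qpos': array([-1.31598512e+00,  2.76591884e-01,  1.50617263e+00,  1.86772228e-05,
        1.36067947e+00, -1.21003777e-01]), 'qd': array([-0.0002947 , -0.0004903 ,  0.00051791,  0.00027431, -0.002166  ,
        0.00162131]), 'effort': array([-1.19083281e-03, -4.16774690e+01, -2.45804554e+01, -4.86177178e-04,
        1.10527565e-02, -3.27145180e-06]), 'position': array([ 0.21091295, -0.53437672,  0.24912571]), 'ee_rot': array([-6.16197292e-04,  8.26748434e-01, -5.62571035e-01, -6.90830269e-04]), 'contact_force': array([-0.81581771,  1.06822728,  0.86797696]), 'moment': array([ 0.00609308,  0.00505486, -0.01482858]), 'width': 0.08521465943710159}
top {'fx': 524.3867323607841, 'fy': 524.3867323607841, 'cx': 316.27402903697237, 'cy': 234.4111385566646, 'k1': -0.08427261608425028, 'extrinsics': array([[-0.0116497 ,  0.99368149, -0.11163054,  0.36854298],
       [-0.99992065, -0.01104157,  0.00606434, -0.06283267],
       [ 0.00479345,  0.11169233,  0.99373127,  1.41492001],
       [ 0.        ,  0.        ,  0.        ,  1.        ]])}
scene {'fx': 468.61211834729664, 'fy': 468.61211834729664, 'cx': 321.54651534216566, 'cy': 244.73816621586167, 'k1': -0.050213645959844434, 'extrinsics': array([[ 0.39779508, -0.77024161,  0.49848463,  1.10212114],
       [ 0.91741583,  0.34007084, -0.20663986, -0.3062701 ],
       [-0.01035747,  0.53951801,  0.84191035,  1.11950089],
       [ 0.        ,  0.        ,  0.        ,  1.        ]])}
```

View pics/top0.png

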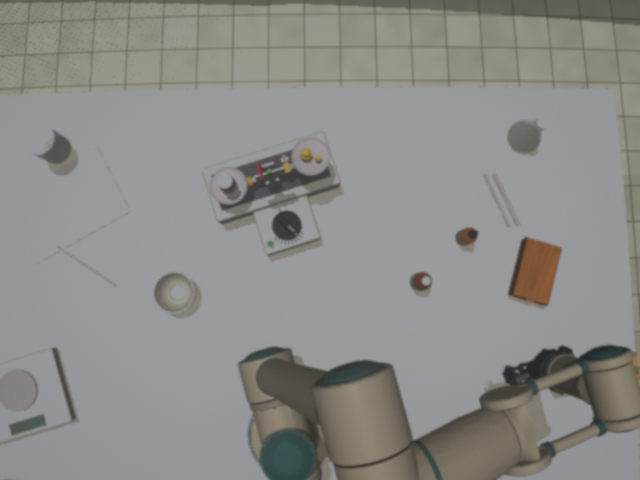

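View pics/scene0.png

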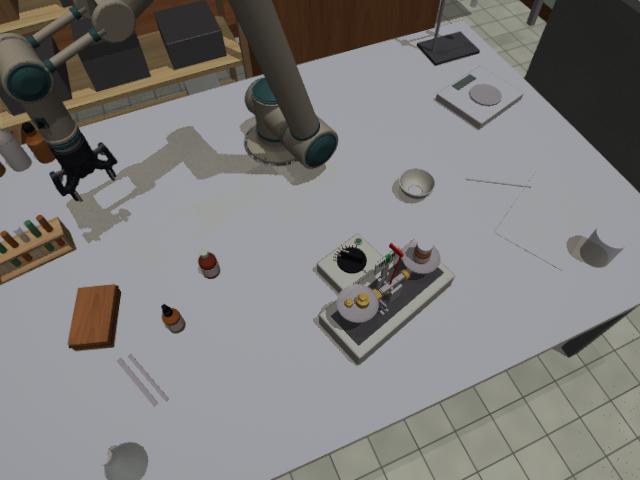

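The top view shows the balance with pans at about (228,186) and (310,157), and the dial at (287,225). The bowl is at (176,292) and the bottles at (422,281) and (467,236). Next I measure these precisely.

Run:
```python
from h import *
d=manip.get_image('top'); f=d['frame']; hsv=cv2.cvtColor(f,cv2.COLOR_RGB2HSV)
print('rough dial',onz(d,[[287,225]],.062),'bowl',onz(d,[[176,292]],.03),'bot',onz(d,[[422,281],[467,236]],.05))
# dial disc
m=np.zeros(f.shape[:2],np.uint8); m[200:250,262:312]=255
b=((f.max(2)<70)&(m>0)).astype(np.uint8)
c=max(cv2.findContours(b,0,2)[0],key=cv2.contourArea)
e=cv2.minEnclosingCircle(c); print('circle',e,cv2.fitEllipse(c)); print('dial axis',onz(d,[e[0]],.062), onz(d,[e[0]],.075))
# case outline
w=((hsv[...,1]<60)&(f.max(2)>0)).astype(np.uint8)
cr=f[125:260,195:350]; save('topcrop',cv2.resize(cr,None,fx=5,fy=4.4,interpolation=cv2.INTER_CUBIC)[:600,:775])
d=manip.get_image('scene'); f=d['frame']
m=np.zeros(f.shape[:2],np.uint8); m[240:275,332:372]=255
b=((f.max(2)<60)&(m>0)).astype(np.uint8)
c=max(cv2.findContours(b,0,2)[0],key=cv2.contourArea);e=cv2.fitEllipse(c); print('scene disc',e,onz(d,[e[0]],.062))
save('scenecrop',cv2.resize(f[225:360,310:465],None,fx=5,fy=4.4,interpolation=cv2.INTER_CUBIC))
```

```text
rough dial [[0.54600545 0.00477892 0.062     ]] bowl [[0.37521908 0.3008823  0.03      ]] bot [[ 0.39661558 -0.34530649  0.05      ]
 [ 0.5132265  -0.46911822  0.05      ]]
circle ((286.5, 225.0), 13.647443771362305) ((285.7137145996094, 224.47267150878906), (24.745100021362305, 26.175676345825195), 27.441390991210938)
dial axis [[0.54602002 0.00607999 0.062     ]] [[0.54431467 0.00541782 0.075     ]]
scene disc ((351.56317138671875, 260.1975402832031), (24.843429565429688, 28.2611083984375), 80.65751647949219) [[0.55199368 0.00616791 0.062     ]]
```

View pics/topcrop.png

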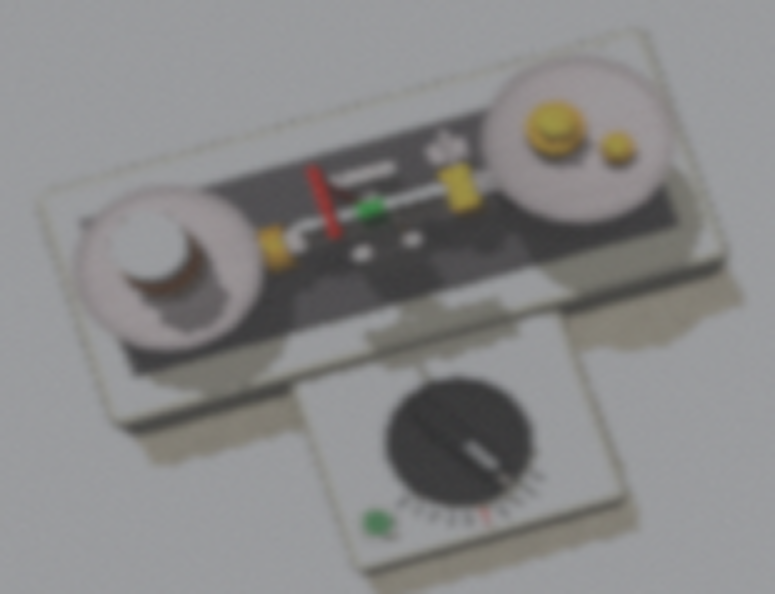

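View pics/scenecrop.png

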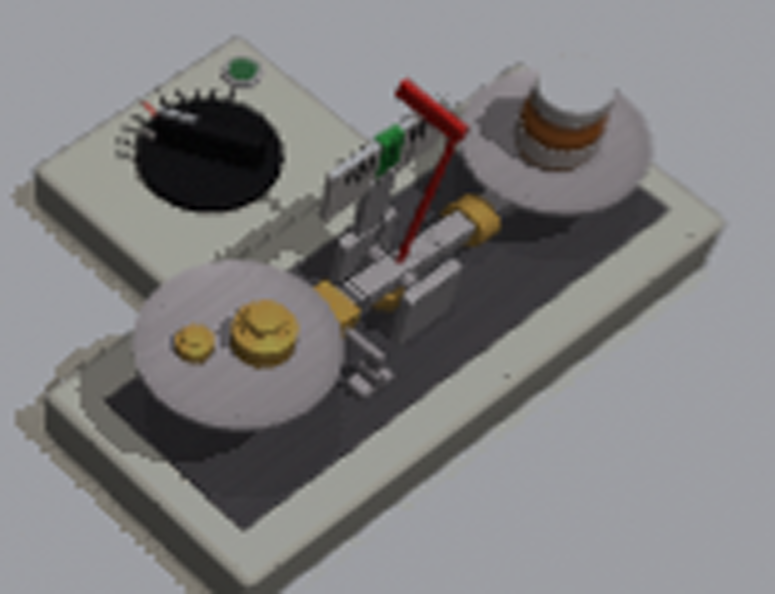

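The top crop shows the case corners at (38,190), (645,30), (120,422) and (722,262). The bar runs from upper left to lower right, and the red head is left of green. The scene crop shows the red head and green zone clearly. Next are the yaw, the pivot and the pointer measurement.

```bash
cat >> h.py <<'E'
def hsvmask(f,kind,roi):
    h=cv2.cvtColor(f,cv2.COLOR_RGB2HSV).astype(int); H,S,V=h[...,0],h[...,1],h[...,2]
    m=((H<8)|(H>172))&(S>150)&(V>70) if kind=='r' else (H>45)&(H<80)&(S>120)&(V>50)
    o=np.zeros_like(m); a,b,c,e=roi; o[a:b,c:e]=m[a:b,c:e]; return o
E
python3 - <<'E'
from h import *
d=manip.get_image('top'); f=d['frame']
c=np.array([[38,190],[645,30],[120,422],[722,262]])/[5,4.4]+[195,125]
P=onz(d,c,.066); print(P.round(4)); 
ya=P[0]-P[1]; yb=P[2]-P[3]; xa=P[0]-P[2]; xb=P[1]-P[3]
print('lens',[np.linalg.norm(v).round(4) for v in (ya,yb,xa,xb)],'yaw',[np.arctan2(-v[0],v[1]) for v in (ya,yb)],[np.arctan2(v[1],v[0]) for v in (xa,xb)],'centre',P.mean(0))
A=np.array([[295,390],[572,310],[365,572],[622,497]])/[5,4.4]+[195,125]
Q=onz(d,A,.052);print('apron',Q.round(4)); 
b=np.array([[415,395],[510,485]])/[5,4.4]+[195,125]; B=onz(d,b,.092); print('bar',B,B.mean(0))
s=manip.get_image('scene'); f=s['frame']
for k in 'rg':
    m=hsvmask(f,k,(225,300,370,420)); ys,xs=np.nonzero(m); print(k,len(xs),xs.mean(),ys.mean(),xs.min(),xs.max(),ys.min(),ys.max())
w=manip.get_image('wrist'); print({k:w[k] for k in w if k!='frame'})
E
```

```text
[[ 0.6992  0.2267  0.066 ]
 [ 0.794  -0.0948  0.066 ]
 [ 0.5582  0.1816  0.066 ]
 [ 0.6508 -0.1332  0.066 ]]
lens [np.float64(0.3352), np.float64(0.3281), np.float64(0.148), np.float64(0.1482)] yaw [np.float64(0.28691610752808), np.float64(0.28616495679388954)] [np.float64(0.3097438618555739), np.float64(0.262015244912111)] centre [0.67556387 0.04507558 0.066     ]
apron [[ 0.5784  0.0919  0.052 ]
 [ 0.6253 -0.0542  0.052 ]
 [ 0.4691  0.0552  0.052 ]
 [ 0.5122 -0.0792  0.052 ]]
bar [[ 0.56862701  0.02610062  0.092     ]
 [ 0.51561208 -0.02196459  0.092     ]] [0.54211954 0.00206802 0.092     ]
r 61 395.73770491803276 257.5409836065574 389 402 244 283
g 24 387.6666666666667 257.375 385 390 254 263
{'fx': 396.33861623888373, 'fy': 396.33861623888373, 'cx': 317.1028274631271, 'cy': 242.03046308795285, 'k1': 0.0111222456104958, 'mount': array([[ 9.99999353e-01, -7.94898230e-04, -8.13405173e-04,
        -2.64663045e-04],
       [-1.00499554e-03, -9.52418528e-01, -3.04791628e-01,
        -7.84114475e-02],
       [-5.32423833e-04,  3.04792249e-01, -9.52418711e-01,
        -1.23116118e-01],
       [ 0.00000000e+00,  0.00000000e+00,  0.00000000e+00,
         1.00000000e+00]])}
```

```bash
cat >> h.py <<'E'
from scipy.spatial.transform import Rotation as R
def pose():
    s=manip.get_state(); q=s['ee_rot']; return np.array(s['position']),R.from_quat([q[1],q[2],q[3],q[0]]),s
def plan(target,psi,n,sgn):
    """n equal rows from the present pose to target, tool down with x at yaw psi"""
    p,r,_=pose(); x=r.as_matrix()[:,0]; y0=np.arctan2(x[1],x[0]); dy=(psi-y0)
    while sgn*dy<0: dy+=sgn*2*np.pi
    st=(np.array(target)-p)/n; rows=[]
    for i in range(n):
        a=y0+dy*i/n; X=np.array([np.cos(a),np.sin(a),0]); Y=np.array([np.sin(a),-np.cos(a),0])
        rows.append([st@X/.03,st@Y/.03,-st[2]/.03,0,0,-dy/n/.15])
    return np.array(rows).round(2)
E
python3 - <<'E'
from h import *
r=plan([.549,.006,.25],2.358,24,1)
for a in r: print(','.join('%g'%v for v in a)+',')
E
```

```text
-0.53,-0.71,-0,0,0,-0.99,
-0.42,-0.78,-0,0,0,-0.99,
-0.3,-0.83,-0,0,0,-0.99,
-0.17,-0.87,-0,0,0,-0.99,
-0.04,-0.88,-0,0,0,-0.99,
0.09,-0.88,-0,0,0,-0.99,
0.22,-0.86,-0,0,0,-0.99,
0.34,-0.82,-0,0,0,-0.99,
0.46,-0.76,-0,0,0,-0.99,
0.57,-0.68,-0,0,0,-0.99,
0.66,-0.59,-0,0,0,-0.99,
0.74,-0.48,-0,0,0,-0.99,
0.8,-0.37,-0,0,0,-0.99,
0.85,-0.25,-0,0,0,-0.99,
0.88,-0.12,-0,0,0,-0.99,
0.89,0.01,-0,0,0,-0.99,
0.87,0.14,-0,0,0,-0.99,
0.84,0.27,-0,0,0,-0.99,
0.79,0.39,-0,0,0,-0.99,
0.73,0.5,-0,0,0,-0.99,
0.65,0.61,-0,0,0,-0.99,
0.55,0.69,-0,0,0,-0.99,
0.44,0.77,-0,0,0,-0.99,
0.32,0.82,-0,0,0,-0.99,
```

>>> apply_moves(
  commands=[-0.53, -0.71, 0, 0, 0, -0.99, -0.42, -0.78, 0, 0, 0, -0.99, -0.3, -0.83, 0, 0, 0, -0.99, -0.17, -0.87, 0, 0, 0, -0.99, -0.04, -0.88, 0, 0, 0, -0.99, 0.09, -0.88, 0, 0, 0, -0.99, 0.22, -0.86, 0, 0, 0, -0.99, 0.34, -0.82, 0, 0, 0, -0.99, 0.46, -0.76, 0, 0, 0, -0.99, 0.57, -0.68, 0, 0, 0, -0.99, 0.66, -0.59, 0, 0, 0, -0.99, 0.74, -0.48, 0, 0, 0, -0.99],
  jaw=0.2,
  newtons=40,
)

```text
clock: 1.55
position: [0.379, -0.2628, 0.2501]
ee_rot: [0.0, 0.956, 0.292, 0.0]
contact_force: [0.3, -0.3, -0.3]
width: 0.0513
```

>>> apply_moves(
  commands=[0.8, -0.37, 0, 0, 0, -0.99, 0.85, -0.25, 0, 0, 0, -0.99, 0.88, -0.12, 0, 0, 0, -0.99, 0.89, 0.01, 0, 0, 0, -0.99, 0.87, 0.14, 0, 0, 0, -0.99, 0.84, 0.27, 0, 0, 0, -0.99, 0.79, 0.39, 0, 0, 0, -0.99, 0.73, 0.5, 0, 0, 0, -0.99, 0.65, 0.61, 0, 0, 0, -0.99, 0.55, 0.69, 0, 0, 0, -0.99, 0.44, 0.77, 0, 0, 0, -0.99, 0.32, 0.82, 0, 0, 0, -0.99, 0, 0, 0, 0, 0, 0, 0, 0, 0, 0, 0, 0],
)

```text
clock: 2.95
position: [0.5447, 0.008, 0.2498]
ee_rot: [-0.0, 0.377, 0.926, -0.0]
contact_force: [0.4, -0.4, -0.4]
width: 0.0514
```

Run:
```python
from h import *
p,r,s=pose(); w=manip.get_image('wrist'); f=w['frame']; save('w1',f)
T=np.eye(4);T[:3,:3]=r.as_matrix();T[:3,3]=p;T=T@np.array(w['mount'])
x=r.as_matrix()[:,0]; print(s['clock'],p,'yaw',np.arctan2(x[1],x[0]),s['width'],s['qpos'])
d=manip.get_image('scene')
for P in ([.549,.006,.062],):print('expected px',proj(w,P,T))
for k in 'rg':
    m=hsvmask(d['frame'],k,(225,300,370,420)); ys,xs=np.nonzero(m); print(k,len(xs),xs.mean() if len(xs) else 0)
b=(f.max(2)<50).astype(np.uint8)
for c in cv2.findContours(b,0,2)[0]:
    if cv2.contourArea(c)>2000: e=cv2.fitEllipse(c); print(cv2.contourArea(c),cv2.boundingRect(c),e,onz(w,[e[0]],.062,T))
```

```text
2.95 [0.54470817 0.00800684 0.24977708] yaw 2.3687316121106736 0.051404871592486884 [-1.12536847e-01  2.30930782e-01  1.56834209e+00 -8.11522764e-04
  1.34301715e+00 -2.48108496e+00]
expected px [[311.51474515 218.45099776]]
r 70 395.9
g 28 387.67857142857144
76088.5 (0, 226, 640, 254) ((296.4678039550781, 400.9604187011719), (244.3500213623047, 525.4434814453125), 104.6549301147461) [[0.68315812 0.12245649 0.062     ]]
6708.0 (266, 169, 94, 94) ((312.642333984375, 215.17782592773438), (91.93537902832031, 92.80384826660156), 94.56094360351562) [[0.54644582 0.00469531 0.062     ]]
```

View pics/w1.png

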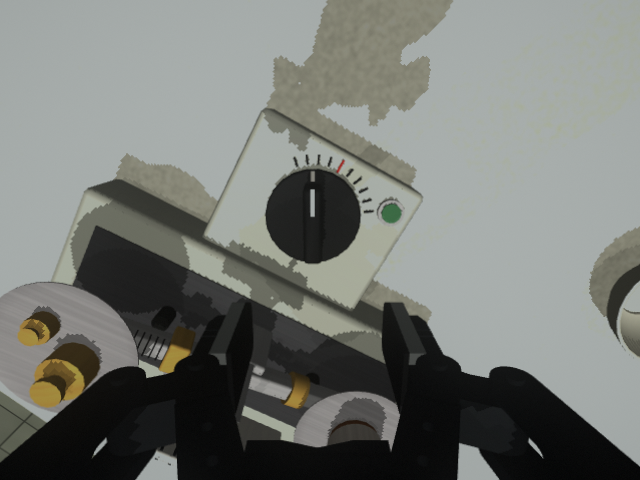

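The wrist view shows the dial disc at (312,215) with its bar upright, aligned with the jaws, and the balance beyond the fingers at the bottom of the picture. The wrist and top views agree on the dial axis, (0.546, 0.005). I'll descend part way and check again.

>>> apply_moves(
  commands=[-0.11, -0.03, 0.9, 0, 0, 0, 0, 0, 0.9, 0, 0, 0, 0, 0, 0.9, 0, 0, 0, 0, 0, 0.9, 0, 0, 0, 0, 0, 0.4, 0, 0, 0, 0, 0, 0, 0, 0, 0],
)

```text
clock: 3.65
position: [0.5452, 0.0043, 0.1286]
ee_rot: [-0.002, 0.377, 0.926, -0.001]
contact_force: [0.4, -0.3, 0.2]
width: 0.0514
```

Run:
```python
from h import *
p,r,s=pose(); w=manip.get_image('wrist'); f=w['frame']; save('w2',f)
T=np.eye(4);T[:3,:3]=r.as_matrix();T[:3,3]=p;T=T@np.array(w['mount'])
x=r.as_matrix()[:,0]; print(s['clock'],p,'yaw',np.arctan2(x[1],x[0]),s['width'])
print('disc px',proj(w,[.546,.005,.062],T))
d=manip.get_image('scene'); save('s2',d['frame']); save('s2c',cv2.resize(d['frame'][225:345,310:465],None,fx=5,fy=5,interpolation=cv2.INTER_CUBIC))
# white line on bar top
u,v=proj(w,[.546,.005,.062],T)[0].astype(int)
m=np.zeros(f.shape[:2],np.uint8); m[max(v-150,0):v+60,u-60:u+60]=255
b=((f.min(2)>110)&(m>0)).astype(np.uint8)
for c in cv2.findContours(b,0,2)[0]:
    if cv2.contourArea(c)>60: q=cv2.minAreaRect(c); print(cv2.contourArea(c),q); B=onz(w,cv2.boxPoints(q),.092,T); print(B[:,:2].round(4).tolist())
```

```text
3.65 [0.54517146 0.00425483 0.12861775] yaw 2.3674139761048147 0.051436007204773045
disc px [[316.4724265  275.56959137]]
163.5 ((368.9470520019531, 330.1882019042969), (13.666618347167969, 27.658632278442383), 49.398704528808594)
[[0.5452, 0.0287], [0.5323, 0.0285], [0.5329, 0.0353], [0.546, 0.0355]]
157.0 ((262.0529479980469, 330.188232421875), (27.658632278442383, 13.666618347167969), 40.60129165649414)
[[0.5772, -0.0081], [0.5705, -0.0089], [0.5703, 0.0041], [0.5771, 0.005]]
115.5 ((315.0, 278.0), (20.0, 6.0), 90.0)
[[0.5363, -0.0077], [0.5344, -0.0059], [0.541, 0.0008], [0.5429, -0.001]]
2122.0 ((330.0, 146.5), (43.0, 90.0), 90.0)
[[0.5022, -0.0573], [0.4773, -0.0329], [0.4883, -0.0206], [0.514, -0.0458]]
328.5 ((266.0, 139.0), (28.0, 20.0), 90.0)
[[0.5103, -0.0651], [0.5047, -0.0597], [0.5124, -0.0523], [0.518, -0.0578]]
```

View pics/w2.png

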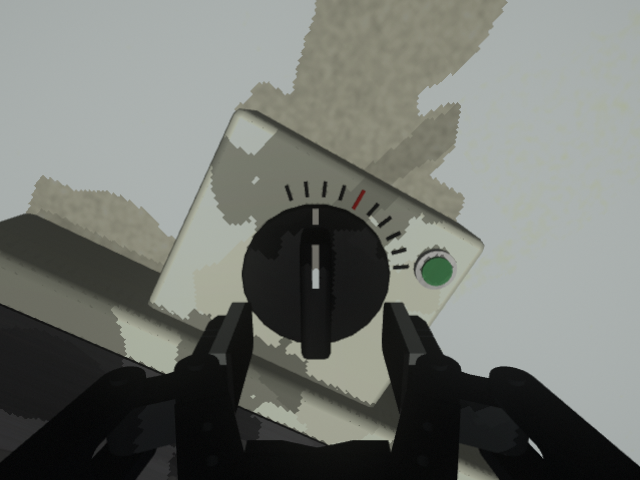

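View pics/s2c.png

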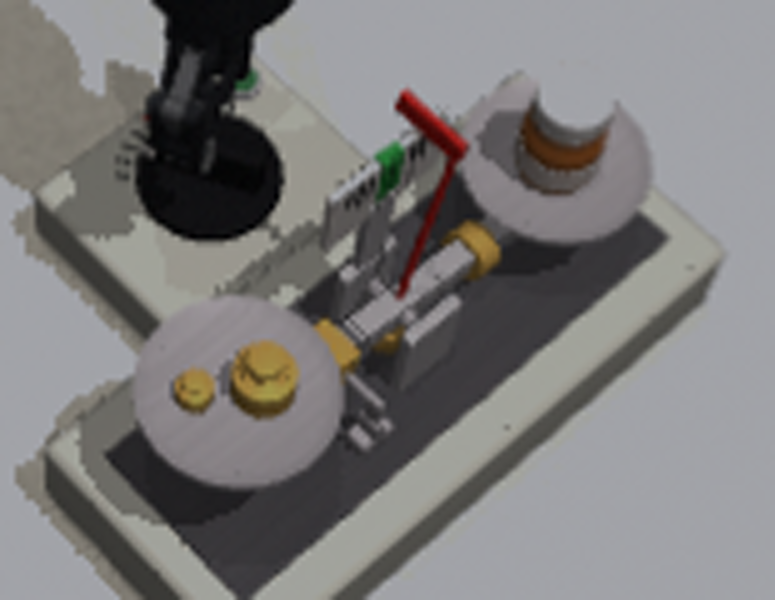

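The wrist view shows the disc centred at (316,275), as predicted, with the bar upright between the pads. The scene crop shows the pointer still on the left stop and clear of the arm. Lowering and gripping.

>>> apply_moves(
  commands=[0, 0.03, 0.68, 0, 0, 0, 0, 0, 0.68, 0, 0, 0, 0, 0, 0, 0, 0, 0],
)

```text
clock: 4.05
position: [0.5465, 0.0055, 0.0886]
ee_rot: [-0.001, 0.377, 0.926, -0.0]
contact_force: [-0.1, 0.5, -0.5]
width: 0.0515
```

>>> apply_moves(
  commands=[0, 0, 0, 0, 0, 0, 0, 0, 0, 0, 0, 0, 0, 0, 0, 0, 0, 0, 0, 0, 0, 0, 0, 0, 0, 0, 0, 0, 0, 0],
  jaw=-1,
  newtons=40,
)

```text
clock: 4.55
position: [0.5479, 0.0059, 0.0909]
ee_rot: [0.001, 0.377, 0.926, 0.001]
contact_force: [-1.6, 2.1, 4.9]
width: 0.0131
```

```bash
cat >> h.py <<'E'
BY=.29; O=np.array([.6745,.0450]); ax=np.array([np.cos(BY),np.sin(BY)]); ay=np.array([-np.sin(BY),np.cos(BY)])
def bal(x,y,z): return np.r_[O+ax*x+ay*y,z]
def redgreen(f,roi=(215,310,355,430)):
    """weighted centroids: red pointer head top stroke, green patch"""
    a=f.astype(float); out=[]
    r,g,b=a[...,0],a[...,1],a[...,2]
    wr=np.clip(r-np.maximum(g,b)-60,0,None); wg=np.clip(g-np.maximum(r,b)-25,0,None)
    for w in (wr,wg):
        m=np.zeros_like(w); y0,y1,x0,x1=roi; m[y0:y1,x0:x1]=w[y0:y1,x0:x1]
        ys,xs=np.nonzero(m); W=m[ys,xs]; out.append((xs@W/W.sum(),ys@W/W.sum(),W.sum()))
    return out
E
python3 - <<'E'
from h import *
p,r,s=pose();x=r.as_matrix()[:,0]; print(s['clock'],p,'yaw',np.arctan2(x[1],x[0]),s['width'],s['contact_force'],s['moment'])
for i in range(3):
    d=manip.get_image('scene'); print(redgreen(d['frame']))
t=manip.get_image('top'); print('top',redgreen(t['frame'],(150,200,235,290)))
for tl in (0,.15,.3):
    q=lambda th:[bal(xx,-0.134*(th-.15),.234) for xx in (-.03,0)]
    print(tl,proj(d,q(tl)).round(1).tolist(),proj(t,q(tl)).round(1).tolist())
print('zero',proj(d,bal(-.022,0,.216)),proj(t,bal(-.022,0,.216)))
E
```

```text
4.55 [0.54788069 0.00592773 0.09091897] yaw 2.368835374350249 0.013051366608025701 [-1.6144438   2.0588623   4.94484234] [ 0.29894094  0.28996454 -0.02412102]
[(np.float64(396.40108769544526), np.float64(249.99388171312032), np.float64(1471.0)), (np.float64(387.49905838041434), np.float64(256.16007532956684), np.float64(531.0))]
[(np.float64(396.3797554347826), np.float64(250.04008152173913), np.float64(1472.0)), (np.float64(387.50954198473283), np.float64(256.1374045801527), np.float64(524.0))]
[(np.float64(396.3748299319728), np.float64(250.0047619047619), np.float64(1470.0)), (np.float64(387.5141242937853), np.float64(256.1544256120527), np.float64(531.0))]
top [(np.float64(258.81040892193306), np.float64(168.6988847583643), np.float64(269.0)), (np.float64(268.5052631578947), np.float64(171.88771929824563), np.float64(285.0))]
0 [[391.7, 244.2], [401.2, 252.8]] [[260.9, 175.0], [257.2, 162.9]]
0.15 [[385.2, 249.1], [394.8, 257.9]] [[269.3, 172.5], [265.5, 160.3]]
0.3 [[378.7, 254.1], [388.2, 263.0]] [[277.6, 169.9], [273.9, 157.8]]
zero [[386.89476893 255.61580669]] [[268.92766245 171.03499157]]
```

Gripped at width 13 mm. The predicted pixels match those measured: the zero mark was predicted at (386.9,255.6), and green is at (387.5,256.1). Tilt can be read to about 0.001 rad. The first turn goes to 0.3 rad, with the tool raised slightly to take off the 5 N push.

```bash
cat > obs.py <<'E'
import sys
from h import *
R0=np.array([396.385,250.01]); U=np.array([-13.,10.1]); Y0=2.3688
def obs(n):
    t=[];th=[]
    for i in range(n):
        p,r,s=pose(); d=manip.get_image('scene'); rg=redgreen(d['frame'])
        t.append(s['clock']); th.append((np.array(rg[0][:2])-R0)@U/(U@U)*.3)
    x=r.as_matrix()[:,0]; dial=(Y0-np.arctan2(x[1],x[0])+np.pi)%(2*np.pi)-np.pi
    t=np.array(t);th=np.array(th); v,c=np.polyfit(t-t[-1],th,1)
    print('clock %.2f dial %.4f p %s F %s Mz %.3f w %.4f red %.0f'%(s['clock'],dial,p.round(4),s['contact_force'].round(1),s['moment'][2],s['width'],rg[0][2]))
    print('tilt',th.round(4),'v %.4f now %.4f'%(v,c)); open('log.txt','a').write(''.join('%.3f %.4f %.4f\n'%(a,b,dial) for a,b in zip(t,th)))
    return d
obs(int(sys.argv[1]))
E
echo
```

```text
(no output)
```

>>> apply_moves(
  commands=[0, 0, -0.08, 0, 0, 1, 0, 0, 0, 0, 0, 1, 0, 0, 0, 0, 0, 0],
)

```text
clock: 5.05
position: [0.5478, 0.0059, 0.0911]
ee_rot: [0.0, 0.511, 0.86, 0.001]
contact_force: [2.3, 1.6, -10.4]
width: 0.0131
```

```bash
python3 obs.py 4
```

```text
clock 5.20 dial 0.2975 p [0.5478 0.006  0.0911] F [  5.4   2.7 -13.5] Mz 0.038 w 0.0132 red 1466
tilt [-0.0013 -0.0003 -0.0006 -0.0012] v -0.0001 now -0.0009
```

>>> apply_moves(
  commands=[0, 0, 0.05, 0, 0, 1, 0, 0, 0, 0, 0, 0],
)

```text
clock: 5.45
position: [0.5478, 0.0059, 0.091]
ee_rot: [0.0, 0.573, 0.819, 0.001]
contact_force: [2.0, 3.6, -1.4]
width: 0.0129
```

```bash
python3 obs.py 4
```

```text
clock 5.60 dial 0.4470 p [0.5478 0.0059 0.091 ] F [1.6 4.3 0.1] Mz 0.036 w 0.0131 red 1471
tilt [-0.0004 -0.0009  0.0002 -0.0014] v -0.0038 now -0.0009
```

>>> apply_moves(
  commands=[0, 0, 0, 0, 0, 1, 0, 0, 0, 0, 0, 0],
)

```text
clock: 5.85
position: [0.5478, 0.0059, 0.091]
ee_rot: [0.0, 0.634, 0.774, 0.001]
contact_force: [1.2, 4.9, 2.0]
width: 0.0129
```

```bash
python3 obs.py 5
```

```text
clock 6.05 dial 0.5968 p [0.5478 0.0059 0.091 ] F [1.  5.2 2.8] Mz -0.037 w 0.0128 red 1529
tilt [0.0016 0.0006 0.0016 0.0013 0.0043] v 0.0124 now 0.0031
```

```bash
python3 obs.py 6
```

```text
clock 6.35 dial 0.5968 p [0.5477 0.0059 0.0909] F [2.9 5.1 2.4] Mz 0.003 w 0.0129 red 1502
tilt [0.0036 0.0033 0.0055 0.006  0.0076 0.0109] v 0.0285 now 0.0097
```

```bash
python3 obs.py 12
cat > fit.py <<'E'
import numpy as np
from scipy.optimize import least_squares
D=np.loadtxt('log.txt'); D=D[D[:,0]>5.8]
def sim(p,T,dial=lambda t:0.597,th0=0,v0=0,t0=None):
    d0,k=p[:2]; t0=p[2] if t0 is None else t0
    th,v,t=th0,v0,t0; out=[]; dt=.005
    for x in T:
        while t<x:
            a=.81*(dial(t)-d0)-k*(th-.15)-.0536*v; v+=a*dt; th+=v*dt; t+=dt
        out.append(th)
    return np.array(out),v
if __name__=='__main__':
    for k in (.19,.28,.375,.47,.56):
        s=least_squares(lambda q:sim((q[0],k,q[1]),D[:,0])[0]-D[:,1],[.6,5.7],diff_step=1e-3)
        th,v=sim((s.x[0],k,s.x[1]),[D[-1,0]]); print(k,s.x.round(4),'rms',np.sqrt(2*s.cost/len(D)).round(5),'th,v',th,v)
E
python3 fit.py
```

```text
clock 6.95 dial 0.5969 p [0.5478 0.0059 0.0909] F [1.  5.1 1.6] Mz -0.012 w 0.0131 red 1540
tilt [0.0117 0.0129 0.0149 0.0212 0.0197 0.0204 0.0236 0.0236 0.0278 0.028
 0.0302 0.0316] v 0.0359 now 0.0320
0.19 [0.5812 5.6492] rms 0.00142 th,v [0.03356169] 0.049276569671462406
0.28 [0.5969 5.6515] rms 0.0014 th,v [0.03351146] 0.04875143990505225
0.375 [0.6135 5.6559] rms 0.00139 th,v [0.03345616] 0.04818732786929812
0.47 [0.6301 5.6623] rms 0.00138 th,v [0.03340197] 0.047629714764034395
0.56 [0.6458 5.6655] rms 0.00137 th,v [0.03335509] 0.04712372164895264
```

>>> apply_moves(
  commands=[0, 0, 0, 0, 0, 0, 0, 0, 0, 0, 0, 0, 0, 0, 0, 0, 0, 0, 0, 0, 0, 0, 0, 0],
)

```text
clock: 7.4
position: [0.5478, 0.0059, 0.091]
ee_rot: [0.0, 0.633, 0.775, 0.001]
contact_force: [2.0, 4.9, 1.7]
width: 0.0134
```

```bash
python3 obs.py 6; python3 fit.py
```

```text
clock 7.65 dial 0.5969 p [0.5478 0.0059 0.091 ] F [0.7 4.9 1.8] Mz -0.040 w 0.0132 red 1486
tilt [0.0521 0.0532 0.0558 0.0582 0.0609 0.063 ] v 0.0458 now 0.0629
0.19 [0.5935 5.512 ] rms 0.00173 th,v [0.0644689] 0.05462454262972676
0.28 [0.6084 5.5287] rms 0.00165 th,v [0.0641847] 0.05275026981334476
0.375 [0.6238 5.5502] rms 0.00157 th,v [0.06403995] 0.05122304723645964
0.47 [0.6395 5.5691] rms 0.0015 th,v [0.06374722] 0.04928263495854808
0.56 [0.6541 5.5851] rms 0.00143 th,v [0.06357814] 0.04775812883301389
```

>>> apply_moves(
  commands=[0, 0, 0, 0, 0, 0, 0, 0, 0, 0, 0, 0, 0, 0, 0, 0, 0, 0, 0, 0, 0, 0, 0, 0, 0, 0, 0, 0, 0, 0, 0, 0, 0, 0, 0, 0],
)

```text
clock: 8.3
position: [0.5478, 0.0059, 0.091]
ee_rot: [0.0, 0.633, 0.775, 0.001]
contact_force: [1.7, 4.2, 2.0]
width: 0.0133
```

```bash
python3 obs.py 6; python3 fit.py
```

```text
clock 8.55 dial 0.5968 p [0.5478 0.0059 0.0909] F [0.7 4.9 1.6] Mz 0.017 w 0.0131 red 1518
tilt [0.0757 0.0755 0.0762 0.076  0.0755 0.076 ] v 0.0006 now 0.0759
0.19 [0.6097 5.0846] rms 0.00567 th,v [0.08535512] 0.0381205555634527
0.28 [0.6236 5.1599] rms 0.00525 th,v [0.08462209] 0.03446221321974355
0.375 [0.6382 5.2273] rms 0.0048 th,v [0.08380826] 0.03058464656187876
0.47 [0.6526 5.2958] rms 0.00434 th,v [0.08310636] 0.02692659318916002
0.56 [0.6662 5.3533] rms 0.00392 th,v [0.08231235] 0.023309350597733272
```

Run:
```python
from h import *
t=manip.get_image('top'); print('top',redgreen(t['frame'],(150,200,235,290)))
d=manip.get_image('scene');f=d['frame']; print(redgreen(f)); save('s3c',cv2.resize(f[225:345,310:465],None,fx=5,fy=5,interpolation=cv2.INTER_CUBIC))
```

```text
top [(np.float64(264.4273127753304), np.float64(168.59471365638765), np.float64(227.0)), (np.float64(269.20725388601034), np.float64(171.61139896373058), np.float64(193.0))]
[(np.float64(392.68832891246683), np.float64(252.01458885941645), np.float64(1508.0)), (np.float64(387.2241758241758), np.float64(256.21318681318684), np.float64(455.0))]
```

View pics/s3c.png

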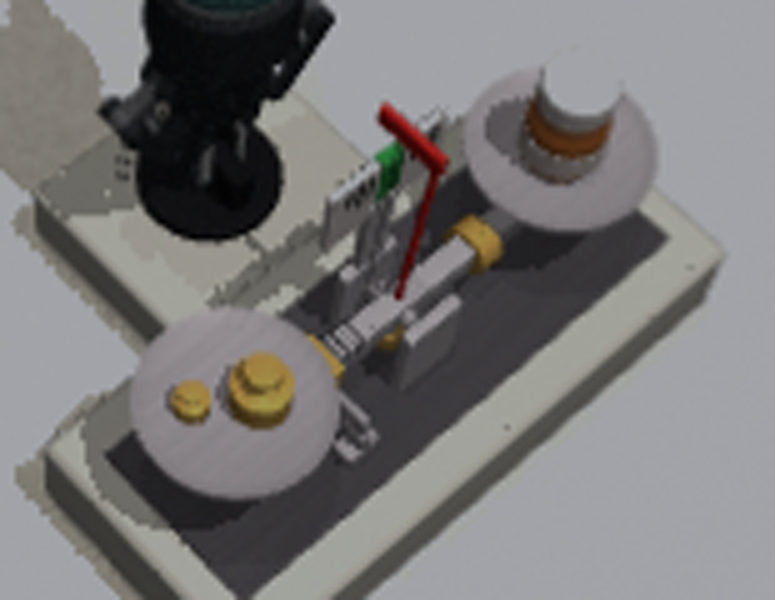

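The crop shows the pointer about 4.6 px along, a tilt of about 0.085, while the top view says about 0.093. My centroid was biased by the red stem, so I'll mask to the front of the head only.

```bash
cat > obs.py <<'E'
import sys
from h import *
Y0=2.3688
def tilt(d,roi=(215,310,355,430),img=None):
    f=(d['frame'] if img is None else img).astype(float); w=np.clip(f[...,0]-np.maximum(f[...,1],f[...,2])-40,0,80)
    y0,y1,x0,x1=roi; ys,xs=np.mgrid[y0:y1,x0:x1]; w=w[y0:y1,x0:x1].ravel()
    o,h1,u1,u2=proj(d,[bal(0,0,.234),bal(-.03,0,.234),bal(0,.0201,.234),bal(0,-.0201,.234)])
    A=np.c_[h1-o,u2-u1]; ab=np.linalg.solve(A,np.c_[xs.ravel(),ys.ravel()].T-o[:,None])
    k=(ab[0]>.3)&(ab[0]<1.3)&(w>0); W=w[k]
    return .15+.3*(ab[1][k]@W/W.sum())
def obs(n):
    t=[];th=[]
    for i in range(n):
        p,r,s=pose(); d=manip.get_image('scene'); t.append(s['clock']); th.append(tilt(d))
    x=r.as_matrix()[:,0]; dial=(Y0-np.arctan2(x[1],x[0])+np.pi)%(2*np.pi)-np.pi
    t=np.array(t);th=np.array(th); v,c=np.polyfit(t-t[-1],th,1)
    print('clock %.2f dial %.4f F %s Mz %.3f w %.4f'%(s['clock'],dial,s['contact_force'].round(1),s['moment'][2],s['width']))
    print('tilt',th.round(4),'v %.4f now %.4f'%(v,c)); open('log2.txt','a').write(''.join('%.3f %.4f %.4f\n'%(a,b,dial) for a,b in zip(t,th)))
    return d
if __name__=='__main__':
    d=obs(int(sys.argv[1]))
    if len(sys.argv)>2:
        t=manip.get_image('top'); print('top tilt',tilt(t,(150,200,235,290)))
        for n in ('scene0','s2'): print(n,tilt(d,img=cv2.imread(f'pics/{n}.png')[...,::-1]))
        print('top0',tilt(t,(150,200,235,290),img=cv2.imread('pics/top0.png')[...,::-1]))
E
python3 obs.py 4 x
```

```text
clock 8.85 dial 0.5968 F [1.9 4.6 1.8] Mz -0.070 w 0.0130
tilt [0.0957 0.0949 0.0928 0.0919] v -0.0268 now 0.0918
top tilt 0.08346723171108017
scene0 0.013441663252237362
s2 0.013879955508456193
top0 -0.0029215243440520178
```

>>> apply_moves(
  commands=[0, 0, 0, 0, 0, 0.8, 0, 0, 0, 0, 0, 0],
)

```text
clock: 9.15
position: [0.5478, 0.0059, 0.0909]
ee_rot: [0.0, 0.679, 0.735, 0.001]
contact_force: [1.5, 5.4, 1.8]
width: 0.013
```

```bash
python3 obs.py 8
```

```text
clock 9.50 dial 0.7169 F [1.4 4.8 2.4] Mz -0.059 w 0.0131
tilt [0.0839 0.083  0.0813 0.0804 0.0798 0.0793 0.0783 0.078 ] v -0.0170 now 0.0775
```

>>> apply_moves(
  commands=[0, 0, 0, 0, 0, 0, 0, 0, 0, 0, 0, 0, 0, 0, 0, 0, 0, 0, 0, 0, 0, 0, 0, 0],
)

```text
clock: 9.95
position: [0.5478, 0.0059, 0.0909]
ee_rot: [0.0, 0.678, 0.735, 0.001]
contact_force: [1.8, 5.1, 1.8]
width: 0.013
```

```bash
python3 obs.py 5
cat > fit2.py <<'E'
import numpy as np,sys
from scipy.optimize import least_squares
D=np.loadtxt('log2.txt'); D=D[D[:,0]>float(sys.argv[1])]; T=D[:,0]
tb=np.r_[0]
def dial(t): return np.interp(t,*KN)
KN=eval(sys.argv[2])
def sim(p):
    d0,k,th,v=p; t=T[0]; out=[]
    for x in T:
        while t<x-1e-6:
            v+=(.81*(dial(t)-d0)-k*(th-.15)-.0536*v)*.005; th+=v*.005; t+=.005
        out.append(th)
    return np.array(out),v
off=.0135
for kk in (None,.19,.375,.56):
    f=(lambda q:sim(q)[0]-D[:,1]+off) if kk is None else (lambda q:sim([q[0],kk,q[1],q[2]])[0]-D[:,1]+off)
    s=least_squares(f,[.7,.5,.08,-.02] if kk is None else [.7,.08,-.02],diff_step=1e-3,x_scale=.1)
    q=s.x if kk is None else [s.x[0],kk,*s.x[1:]]
    o,v=sim(q); print('d0 %.4f k %.3f rms %.5f th %.4f v %.4f'%(q[0],q[1],np.sqrt(2*s.cost/len(T)),o[-1],v))
E
python3 fit2.py 8.6 "([0,9.0,9.15,99],[.597,.597,.717,.717])"
```

```text
clock 10.15 dial 0.7169 F [2.6 4.3 2. ] Mz -0.049 w 0.0132
tilt [0.0822 0.0827 0.0844 0.0859 0.0876] v 0.0281 now 0.0874
d0 0.5688 k -0.717 rms 0.00028 th 0.0740 v 0.0338
d0 0.6608 k 0.190 rms 0.00029 th 0.0740 v 0.0337
d0 0.6796 k 0.375 rms 0.00029 th 0.0740 v 0.0337
d0 0.6983 k 0.560 rms 0.00030 th 0.0740 v 0.0337
```

>>> apply_moves(
  commands=[0, 0, 0, 0, 0, -0.45, 0, 0, 0, 0, 0, 0],
)

```text
clock: 10.4
position: [0.5478, 0.0059, 0.091]
ee_rot: [0.0, 0.652, 0.758, 0.001]
contact_force: [1.1, 4.3, 1.2]
width: 0.013
```

```bash
python3 obs.py 6; python3 fit2.py 8.6 "([0,9.0,9.15,10.2,10.35,99],[.597,.597,.717,.717,.65,.65])"
```

```text
clock 10.65 dial 0.6491 F [1.2 5.1 1.4] Mz 0.052 w 0.0133
tilt [0.0947 0.0973 0.0991 0.1007 0.1022 0.104 ] v 0.0361 now 0.1042
d0 0.8001 k 1.531 rms 0.00047 th 0.0904 v 0.0290
d0 0.6661 k 0.190 rms 0.00053 th 0.0910 v 0.0363
d0 0.6845 k 0.375 rms 0.00051 th 0.0909 v 0.0353
d0 0.7030 k 0.560 rms 0.00050 th 0.0908 v 0.0343
```

>>> apply_moves(
  commands=[0, 0, 0, 0, 0, 0, 0, 0, 0, 0, 0, 0, 0, 0, 0, 0, 0, 0, 0, 0, 0, 0, 0, 0],
)

```text
clock: 11.1
position: [0.5477, 0.006, 0.091]
ee_rot: [0.0, 0.653, 0.758, 0.001]
contact_force: [0.8, 5.4, 2.0]
width: 0.0128
```

```bash
python3 obs.py 5; python3 fit2.py 8.6 "([0,9.0,9.15,10.2,10.35,99],[.597,.597,.717,.717,.65,.65])"
```

```text
clock 11.30 dial 0.6491 F [2.2 4.  1.3] Mz 0.020 w 0.0130
tilt [0.1127 0.1131 0.1142 0.1145 0.1156] v 0.0145 now 0.1155
d0 0.7934 k 1.461 rms 0.00048 th 0.1013 v 0.0033
d0 0.6760 k 0.190 rms 0.00149 th 0.1037 v 0.0201
d0 0.6931 k 0.375 rms 0.00132 th 0.1034 v 0.0178
d0 0.7102 k 0.560 rms 0.00114 th 0.1031 v 0.0154
```

>>> apply_moves(
  commands=[0, 0, 0, 0, 0, 0.6, 0, 0, 0, 0, 0, 0, 0, 0, 0, 0, 0, 0, 0, 0, 0, 0, 0, 0, 0, 0, 0, 0, 0, 0],
)

```text
clock: 11.85
position: [0.5478, 0.006, 0.0909]
ee_rot: [0.0, 0.686, 0.728, 0.001]
contact_force: [1.5, 6.0, 1.8]
width: 0.0131
```

```bash
python3 obs.py 6; python3 fit2.py 8.6 "([0,9.0,9.15,10.2,10.35,11.35,11.5,99],[.597,.597,.717,.717,.65,.65,.739,.739])"
```

```text
clock 12.10 dial 0.7394 F [1.8 4.6 2.5] Mz -0.056 w 0.0127
tilt [0.1221 0.1234 0.125  0.1262 0.1276 0.1291] v 0.0279 now 0.1291
d0 0.7511 k 1.008 rms 0.00069 th 0.1150 v 0.0268
d0 0.6836 k 0.190 rms 0.00240 th 0.1186 v 0.0440
d0 0.6989 k 0.375 rms 0.00197 th 0.1179 v 0.0403
d0 0.7142 k 0.560 rms 0.00152 th 0.1172 v 0.0365
```

>>> apply_moves(
  commands=[0, 0, 0, 0, 0, -0.17, 0, 0, 0, 0, 0, 0, 0, 0, 0, 0, 0, 0, 0, 0, 0, 0, 0, 0, 0, 0, 0, 0, 0, 0, 0, 0, 0, 0, 0, 0, 0, 0, 0, 0, 0, 0],
)

```text
clock: 12.85
position: [0.5478, 0.0059, 0.091]
ee_rot: [0.0, 0.677, 0.736, 0.001]
contact_force: [2.0, 5.0, 1.2]
width: 0.013
```

```bash
python3 obs.py 6; python3 fit2.py 8.6 "([0,9.0,9.15,10.2,10.35,11.35,11.5,12.15,12.3,99],[.597,.597,.717,.717,.65,.65,.739,.739,.714,.714])"
```

```text
clock 13.10 dial 0.7136 F [1.6 5.  2.8] Mz 0.044 w 0.0128
tilt [0.151  0.153  0.1547 0.1561 0.1568 0.1584] v 0.0286 now 0.1586
d0 0.7450 k 0.936 rms 0.00070 th 0.1445 v 0.0226
d0 0.6927 k 0.190 rms 0.00492 th 0.1524 v 0.0524
d0 0.7058 k 0.375 rms 0.00393 th 0.1510 v 0.0455
d0 0.7188 k 0.560 rms 0.00283 th 0.1493 v 0.0382
```

>>> apply_moves(
  commands=[0, 0, 0, 0, 0, 0, 0, 0, 0, 0, 0, 0, 0, 0, 0, 0, 0, 0, 0, 0, 0, 0, 0, 0, 0, 0, 0, 0, 0, 0],
)

```text
clock: 13.65
position: [0.5478, 0.006, 0.091]
ee_rot: [0.0, 0.677, 0.736, 0.001]
contact_force: [1.9, 4.2, 1.9]
width: 0.0133
```

```bash
python3 obs.py 5; python3 fit2.py 8.6 "([0,9.0,9.15,10.2,10.35,11.35,11.5,12.15,12.3,99],[.597,.597,.717,.717,.65,.65,.739,.739,.714,.714])"
```

```text
clock 13.85 dial 0.7136 F [1.1 4.9 1.7] Mz 0.083 w 0.0134
tilt [0.1714 0.1723 0.173  0.1745 0.1751] v 0.0194 now 0.1752
d0 0.7385 k 0.847 rms 0.00103 th 0.1600 v 0.0083
d0 0.6986 k 0.190 rms 0.00737 th 0.1745 v 0.0484
d0 0.7100 k 0.375 rms 0.00571 th 0.1716 v 0.0377
d0 0.7213 k 0.560 rms 0.00380 th 0.1679 v 0.0264
```

>>> apply_moves(
  commands=[0, 0, 0, 0, 0, -0.16, 0, 0, 0, 0, 0, 0, 0, 0, 0, 0, 0, 0, 0, 0, 0, 0, 0, 0],
)

```text
clock: 14.3
position: [0.5478, 0.006, 0.091]
ee_rot: [0.0, 0.668, 0.744, 0.001]
contact_force: [0.9, 5.2, 1.9]
width: 0.0133
```

```bash
python3 obs.py 6; python3 fit2.py 11.5 "([0,9.0,9.15,10.2,10.35,11.35,11.5,12.15,12.3,13.9,14.0,99],[.597,.597,.717,.717,.65,.65,.739,.739,.714,.714,.69,.69])"
```

```text
clock 14.55 dial 0.6895 F [2.2 4.6 2.1] Mz 0.027 w 0.0133
tilt [0.1799 0.1799 0.1802 0.1797 0.18   0.1791] v -0.0025 now 0.1795
d0 0.7266 k 0.368 rms 0.00024 th 0.1660 v -0.0059
d0 0.7258 k 0.190 rms 0.00037 th 0.1663 v -0.0036
d0 0.7267 k 0.375 rms 0.00024 th 0.1659 v -0.0060
d0 0.7276 k 0.560 rms 0.00040 th 0.1655 v -0.0085
```

>>> apply_moves(
  commands=[0, 0, 0, 0, 0, 0.25, 0, 0, 0, 0, 0, 0, 0, 0, 0, 0, 0, 0, 0, 0, 0, 0, 0, 0, 0, 0, 0, 0, 0, 0, 0, 0, 0, 0, 0, 0, 0, 0, 0, 0, 0, 0, 0, 0, 0, 0, 0, 0, 0, 0, 0, 0, 0, 0],
)

```text
clock: 15.5
position: [0.5478, 0.006, 0.091]
ee_rot: [0.0, 0.682, 0.732, 0.001]
contact_force: [1.0, 5.5, 1.7]
width: 0.0131
```

```bash
python3 obs.py 6; python3 fit2.py 11.5 "([0,9.0,9.15,10.2,10.35,11.35,11.5,12.15,12.3,13.9,14.0,14.6,14.7,99],[.597,.597,.717,.717,.65,.65,.739,.739,.714,.714,.69,.69,.727,.727])"
```

```text
clock 15.75 dial 0.7274 F [1.4 6.1 2.9] Mz -0.015 w 0.0132
tilt [0.1673 0.1669 0.1661 0.1651 0.1647 0.1638] v -0.0141 now 0.1639
d0 0.7271 k 0.443 rms 0.00025 th 0.1504 v -0.0141
d0 0.7286 k 0.190 rms 0.00086 th 0.1510 v -0.0126
d0 0.7275 k 0.375 rms 0.00034 th 0.1506 v -0.0136
d0 0.7265 k 0.560 rms 0.00049 th 0.1501 v -0.0148
```

>>> apply_moves(
  commands=[0, 0, 0, 0, 0, 0.6, 0, 0, 0, 0, 0, 0, 0, 0, 0, 0, 0, -0.6, 0, 0, 0, 0, 0, 0, 0, 0, 0, 0, 0, 0, 0, 0, 0, 0, 0, 0],
)

```text
clock: 16.4
position: [0.5478, 0.006, 0.091]
ee_rot: [0.0, 0.682, 0.732, 0.001]
contact_force: [1.1, 5.6, 1.7]
width: 0.0129
```

```bash
python3 obs.py 8; echo "15.8 ..." ; python3 fit2.py 16.2 "([0,99],[.7274,.7274])"
```

```text
clock 16.75 dial 0.7270 F [1.6 4.7 2.1] Mz 0.040 w 0.0131
tilt [0.1611 0.1611 0.1611 0.1612 0.1611 0.1612 0.1612 0.1612] v 0.0003 now 0.1612
15.8 ...
d0 0.8962 k 58.184 rms 0.00003 th 0.1477 v 0.0001
d0 0.7279 k 0.190 rms 0.00003 th 0.1477 v 0.0003
d0 0.7285 k 0.375 rms 0.00003 th 0.1477 v 0.0003
d0 0.7290 k 0.560 rms 0.00003 th 0.1477 v 0.0003
```

The beam is at rest at 0.148. Releasing the dial.

>>> apply_moves(
  commands=[0, 0, 0, 0, 0, 0, 0, 0, 0, 0, 0, 0, 0, 0, 0, 0, 0, 0, 0, 0, 0, 0, 0, 0],
  jaw=-0.2,
)

```text
clock: 17.2
position: [0.547, 0.0051, 0.09]
ee_rot: [0.0, 0.683, 0.731, -0.0]
contact_force: [-0.3, 0.8, -0.3]
width: 0.0343
```

```bash
python3 obs.py 6
python3 - <<'E'
from h import *
p,r,s=pose(); w=manip.get_image('wrist'); save('w3',w['frame']); print(p,s['width'])
E
```

```text
clock 17.45 dial 0.7301 F [-0.2 -0.1  0.3] Mz 0.003 w 0.0339
tilt [0.1607 0.1607 0.1605 0.1605 0.1605 0.1604] v -0.0014 now 0.1604
[0.5472198  0.00546456 0.09006195] 0.034341508912290764
```

View pics/w3.png

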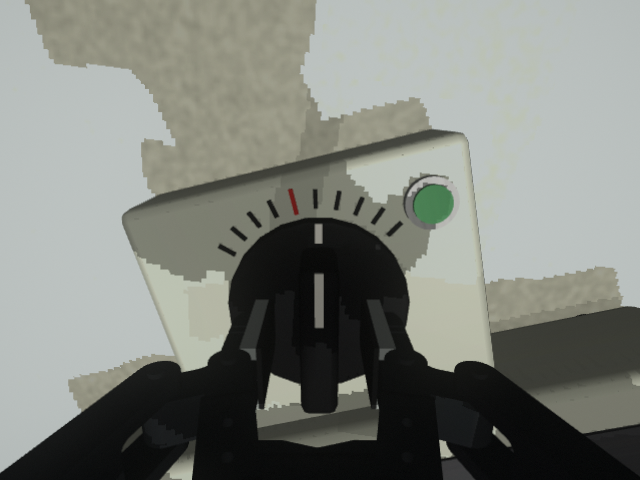

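The wrist view shows the bar at x≈318 standing free between the pads at about 262 and 380, and the contact force is zero. Lifting straight up, then watching for more than 5 s.

>>> apply_moves(
  commands=[0, 0, -0.4, 0, 0, 0, 0, 0, -0.7, 0, 0, 0, 0, 0, -0.7, 0, 0, 0, 0, 0, -0.7, 0, 0, 0, 0, 0, -0.7, 0, 0, 0, 0, 0, 0, 0, 0, 0],
)

```text
clock: 18.15
position: [0.5494, 0.0053, 0.19]
ee_rot: [0.003, 0.683, 0.731, 0.002]
contact_force: [0.5, 0.4, -0.3]
width: 0.0339
```

```bash
python3 obs.py 6; python3 fit2.py 17.0 "([0,99],[.7274,.7274])"
```

```text
clock 18.40 dial 0.7303 F [-0.4 -0.1 -0.3] Mz -0.016 w 0.0341
tilt [0.1599 0.1598 0.1598 0.1596 0.1595 0.1593] v -0.0024 now 0.1593
d0 0.6664 k -15.279 rms 0.00004 th 0.1458 v -0.0037
d0 0.7297 k 0.190 rms 0.00008 th 0.1459 v -0.0017
d0 0.7305 k 0.375 rms 0.00009 th 0.1459 v -0.0016
d0 0.7312 k 0.560 rms 0.00009 th 0.1459 v -0.0016
```

>>> apply_moves(
  commands=[0, 0, 0, 0, 0, 0, 0, 0, 0, 0, 0, 0, 0, 0, 0, 0, 0, 0, 0, 0, 0, 0, 0, 0, 0, 0, 0, 0, 0, 0, 0, 0, 0, 0, 0, 0, 0, 0, 0, 0, 0, 0, 0, 0, 0, 0, 0, 0, 0, 0, 0, 0, 0, 0, 0, 0, 0, 0, 0, 0, 0, 0, 0, 0, 0, 0, 0, 0, 0, 0, 0, 0, 0, 0, 0, 0, 0, 0, 0, 0, 0, 0, 0, 0, 0, 0, 0, 0, 0, 0, 0, 0, 0, 0, 0, 0, 0, 0, 0, 0, 0, 0, 0, 0, 0, 0, 0, 0, 0, 0, 0, 0, 0, 0, 0, 0, 0, 0, 0, 0],
)

```text
clock: 20.45
position: [0.5473, 0.0055, 0.1861]
ee_rot: [0.0, 0.683, 0.731, -0.0]
contact_force: [-0.7, 0.3, -0.1]
width: 0.0343
```

```bash
python3 obs.py 6
```

```text
clock 20.70 dial 0.7303 F [-0.5 -0.4  0.4] Mz 0.006 w 0.0345
tilt [0.1569 0.157  0.1569 0.1569 0.157  0.1569] v 0.0001 now 0.1569
```

>>> apply_moves(
  commands=[0, 0, 0, 0, 0, 0, 0, 0, 0, 0, 0, 0, 0, 0, 0, 0, 0, 0, 0, 0, 0, 0, 0, 0, 0, 0, 0, 0, 0, 0, 0, 0, 0, 0, 0, 0, 0, 0, 0, 0, 0, 0, 0, 0, 0, 0, 0, 0, 0, 0, 0, 0, 0, 0, 0, 0, 0, 0, 0, 0, 0, 0, 0, 0, 0, 0, 0, 0, 0, 0, 0, 0, 0, 0, 0, 0, 0, 0, 0, 0, 0, 0, 0, 0, 0, 0, 0, 0, 0, 0, 0, 0, 0, 0, 0, 0, 0, 0, 0, 0, 0, 0, 0, 0, 0, 0, 0, 0, 0, 0, 0, 0, 0, 0, 0, 0, 0, 0, 0, 0],
)

```text
clock: 22.75
position: [0.5473, 0.0055, 0.1861]
ee_rot: [0.0, 0.683, 0.731, -0.0]
contact_force: [-0.7, 0.2, 0.6]
width: 0.0341
```

```bash
python3 obs.py 6 x
python3 - <<'E'
from h import *
d=manip.get_image('scene');f=d['frame'];save('s4c',cv2.resize(f[225:345,310:465],None,fx=5,fy=5,interpolation=cv2.INTER_CUBIC))
a=cv2.imread('pics/scene0.png')[...,::-1].astype(int)
for n,(u,v) in dict(bowl=(417,185),reagent=(208,263),dropper=(172,318)).items(): print(n,'mean diff',np.abs(f[v-20:v+20,u-20:u+20].astype(int)-a[v-20:v+20,u-20:u+20]).mean().round(2))
E
```

```text
clock 23.00 dial 0.7303 F [ 0.5 -0.9  0. ] Mz 0.010 w 0.0341
tilt [0.1575 0.1575 0.1578 0.1577 0.1579 0.1577] v 0.0013 now 0.1578
top tilt 0.15343170003154485
scene0 0.013441663252237362
s2 0.013879955508456193
top0 -0.0029215243440520178
bowl mean diff 5.4
reagent mean diff 5.35
dropper mean diff 5.25
```

View pics/s4c.png

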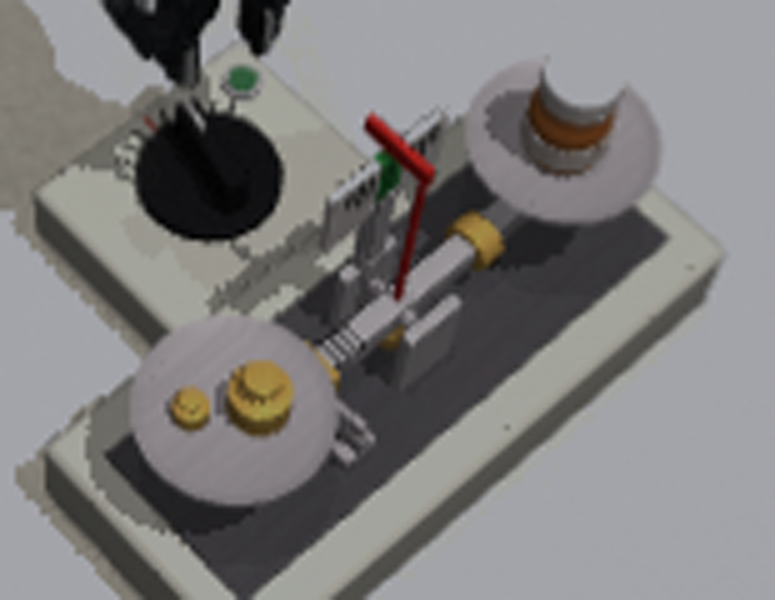

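The crop shows the red head across the green patch (around (388,170)) and the gripper clear of the dial. Handing in.

```bash
python3 -c "
from rig import manip; print(manip.sign_off())"
```

```text
the job is handed in; nothing more can be done
None
```

I turned only the dial and ended at about 0.73 rad, with the pointer resting in the green zone. I then let go, lifted straight up 95 mm and handed the job in at about 23 s of the 61 s allowed.

**Last checks**
- **Pointer:** the tilt was about 0.144 in the scene camera after taking off its zero offset, and 0.153 to 0.156 in the top camera. The speed was 0.001 rad/s or less.
- **Time in the green:** the tilt read inside 0.10 to 0.20 in every look from about 11.3 s to the hand-in. About 6 s of that was after I let go.
- **Beam stops:** the fastest tilt speed I saw was about 0.05 rad/s, so the beam never banged.
- **Gripper:** it touched nothing at the end.
- **Bowl and bottles:** they looked unchanged. The picture differences there were a uniform 5 or so, with nothing local to any of them.

**What disagreed**
- My first tilt reading was biased by the red stem of the pointer, so I replaced it at 8.7 s. The new scene-camera reading still carried an offset of 0.0135, which I took off; the top camera's was −0.003.
- The motion before about 11 s did not fit the given stiffness: the fits came out two to four times too stiff, and I did not find out why. Near the centre it fitted well, with a balance point of 0.727 and a stiffness of 0.37 to 0.44 rad/s² per rad, against 0.375 nominal.

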